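# Clear the jammed toolbox drawer and shut the toolbox

### The job

Close up the steel toolbox. A chisel has been left sticking up over the front of the open drawer and would jam it: nudge its handle gently sideways with the fingertips until the chisel drops down inside the drawer, below the drawer's front edge, then push the drawer fully home, and push the lid down until it is fully shut. Only push with the fingers: do not pick up, pinch or carry anything, and leave the other things on the bench where they lie.

Things in the scene. Friction and masses are not known exactly. Their poses are not given: they have to be found in the camera images.
- toolbox: Grey steel toolbox, fixed. Body 180 deep (x) x 300 wide (y) x 155 high, steel 2 mm. Origin: centre of its underside; +x to its back, +y to its left seen from the front, z up. Front wall at x -84 mm, from z 73 up to 155; under it the drawer. Lid hinge line along y at x +99, z 156 mm.
- toolbox_drawer (a joint): Drawer at the bottom of the toolbox, m pulled out to its -x: 0 home, 0.1 out. About 2.5 N moves it. Outer face at x = -86 mm minus this value, top edge z 66, floor z 10, inside 172 (x) x 284 mm (y), side walls to z 54; slot above it ends at z 71. Bar handle at mid-width, 76 mm wide, z 39 to 45, its outer face 16 mm before the drawer's.
- toolbox_lid (a joint): Lid angle, rad: 0 shut, 1.48 fully open; hinged at the back, free edge 185 mm from the hinge. Shut, its top is at z 177 mm, i.e. 21 mm above the hinge. Stiff hinge: it stays where it is left; some 2 to 10 N at the free edge closes it. Carrying handle on top, 27 mm high, 93 mm from the hinge, 117 mm wide in y.
- chisel: Old chisel, 188 mm long along its y, 0.11 to 0.21 kg, green round handle 26 mm thick from the butt (-y) over 158 mm, then a blade 20 mm wide (+y). Origin: under the handle at mid-length. It starts leaning in the open drawer at about 24 degrees, handle on the drawer's front edge, blade on its floor under the box. Too long to lie straight front to back; turned 35 degrees or more it fits.
- chisel_butt (a point): Centre of the butt end of the chisel's handle, on its axis (13 mm inside the handle's surface). Starts about 85 mm above the toolbox's underside, 11 mm in front of the drawer's face.
- chisel_tip (a point): Tip of the chisel's blade, on the chisel's axis. Starts at the drawer floor, under the toolbox's front part, about 12 mm short of the drawer's rear wall; it stays nearly put as the handle is pushed sideways.
- screw_tin: Bystander: flat white tub with rounded corners and a printed lid, 63 x 105 x 26 mm, loose on the bench. Origin under its centre.
- grind_disc: Bystander: worn grinding disc, 94 mm across, 10 mm thick, loose and flat on the bench. Origin under its centre.
- offcut: Bystander: offcut of rusty steel angle, 20 x 45 x 20 mm, loose on the bench. Origin under its centre.

How it is judged:
By the outcome, as a careful person would: the job done as asked, in the order asked, and still so for the second after the job is handed in, with the robot touching nothing.
It also fails if it takes over 64 s, if anything falls off the work surface, if the arm or the gripper's body presses on something with over 40 N, if the wrist force passes 120 N, or if a joint passes its speed limit or range.

### The arm

A 7-joint arm with a two-finger parallel gripper is mounted at the origin on a cart in front of the work surface, level with it; the furniture and walls round the work are solid. World frame = base frame: x ahead of the robot, y to its left, z up, the work surface at z = 0. Lengths are in m, angles in rad, forces in N, time in s.
With the tool pointing down it reaches from about 0.4 to 0.85 m from the base axis. Payload 4.5 kg.
Tool frame: the origin (TCP) lies midway between the tips of the shut fingers; the grasp point (between the pads) lies 19 mm behind it; z points along the fingers, y is the line along which they close (so a half turn about z gives the same grasp; the last joint's range is limited). The gripper opens to 88 mm and grips with 3 to 60 N. Pads are 18 mm wide; open, the fingers measure 123 mm over their backs; the gripper's body (75 mm by 187 mm) begins 45 mm behind the grasp point.
Start: joints at [1.349, 0.689, -0.195, 1.565, 0.157, 0.902, -0.215], TCP at [0.158, -0.605, 0.239] pointing down, gripper open.
Joint ranges: [-3.01, 3.01], [-0.46, 2.08], [-1.47, 1.51], [0.13, 2.56], [-1, 4.14], [0.04, 2.09], [-2.66, 2.66]. Speed limits (rad/s): [2.57, 2.57, 3.14, 3.14, 3.14, 3.14, 3.14].

### API

Orientations are given as a unit quaternion [x, y, z, w].
In Python, from plant import * gives the robot as it stands.
- The arm moves only by the tool send_rows, never from a script. Its argument "targets" is a list of rows, each a list of 2 entries, a list of its own where there are three numbers: the shift along the tool's x, y, z in units of 0.3 m (1.0 is 0.3 m), then the turn, a rotation vector about the tool's x, y, z in units of pi rad (1.0 is pi rad). A call has 1 to 12 rows; each row is the pose to reach, as a shift and turn from the pose commanded when the call began, along the tool's axes at that moment, turning the shorter way round; what a row does not reach only later rows make up. A row lasts 1/8 s, in which the tool goes at most 62.5 mm and 10.7 degrees, less where a joint would pass 70% of its speed; a pose out of reach is approached as far as the arm can. A call with a number of a shift or a turn outside -1 to 1 is refused whole. A call with a gripper value outside its range is refused whole. "fingers" is the opening, from 0 (shut) to 1 (fully open), set as the call begins (left out, the last holds). The fingers move at their own pace and stop on an object; "newtons" is the grip in N (left out, the last holds). Time passes only in rows, so rows that repeat a pose let the fingers close. It gives the time, the measured TCP pose, the force, the opening and the grip force at its end, in the units of the state.
- get_state(): the state, without advancing time (a new reading comes with each control period).
- snapshot(name): name is "scene" or "top"; returns a dict with "img" (400x640x3 uint8, blue, green, red), "fx", "fy", "cx", "cy" (pixels), "cam_to_world" (4x4, takes a point from camera to world coordinates). Camera axes: x right, y down, z forward; pixel columns grow to the right and rows downward; lengths in m; the calibration is good to about 2 mm. A picture is of the moment at which its call begins. There is no depth.
- finish_job(): hands the job in; it is judged then, once.
The state is a dict: "clock": time; "q": joint angles; "qd": joint speeds; "joint_torque": joint torques, N m; "tool_pos": TCP position; "eef_rot": TCP orientation; "contact_force": force on the tool from outside, world axes, zero at the start; "moment": the same for the moment, N m; "opening": opening from 0.0 (shut) to 1.0 (fully open); "finger_force": force on a finger pad.
Only numpy, scipy, OpenCV 4.12 (cv2) and the standard library are available. Lean on these libraries where they do the work, as an engineer would, in place of code of your own. Each camera call takes 0.05 s, during which the arm holds its last target. There are 200 camera calls.

## Working session

There is one attempt and no reset: what is moved stays moved. The work goes in short steps, Python scripts to look and compute and a tool call to move; the robot and the scene stay as the last step left them, time stands still between calls to the robot, and variables do not carry over. Pictures are saved under pics/ and viewed, at most 10 in all, crops included, and the job is handed in when it is done.

Besides the shell and the picture viewer there is one more tool, called after "Emit:" as a command line: name --argument value ..., lists and objects as JSON in quotes. send_rows: Moves the arm, as the interface text tells. Its arguments: {"type":"object","properties":{"targets":{"type":"array"},"fingers":{"type":"number"},"newtons":{"type":"number"}},"required":["targets"]}

```bash
mkdir -p pics; ls; python3 - <<'E'
from plant import *
import cv2,numpy as np
s=get_state()
for k in s: print(k,np.round(s[k],3))
for n in("scene","top"):
    d=snapshot(n); cv2.imwrite(f"pics/{n}0.png",d["img"]); print(n,d["fx"],d["fy"],d["cx"],d["cy"]);print(np.round(d["cam_to_world"],4))
E
```

```text
pics
clock 0.0
q [ 1.349  0.69  -0.195  1.566  0.157  0.902 -0.215]
qd [-0.001 -0.    -0.001  0.    -0.001  0.002 -0.   ]
joint_torque [ 0.0000e+00 -5.2756e+01 -1.2670e+00 -1.5343e+01 -5.3000e-02  7.0000e-03
  0.0000e+00]
tool_pos [ 0.158 -0.604  0.238]
eef_rot [ 0.992  0.128 -0.    -0.001]
contact_force [-0.309  0.813  0.301]
moment [ 0.023 -0.036 -0.032]
finger_force 0.0
opening 0.997
scene 405.34613711369695 405.34613711369695 323.3839555283137 201.72017506495706
[[ 0.8839  0.3504 -0.3096  0.8575]
 [ 0.4674 -0.681   0.5637 -0.7697]
 [-0.0134 -0.643  -0.7658  0.9312]
 [ 0.      0.      0.      1.    ]]
top 391.38135364172376 391.38135364172376 320.2480236418193 200.06913685888466
[[-0.3331 -0.7336  0.5924 -0.0205]
 [-0.9428  0.2674 -0.199   0.0125]
 [-0.0125 -0.6248 -0.7807  0.8517]
 [ 0.      0.      0.      1.    ]]
```

View pics/scene0.png

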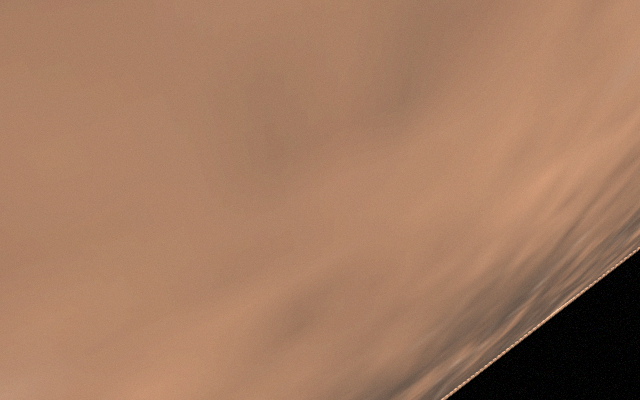

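View pics/top0.png

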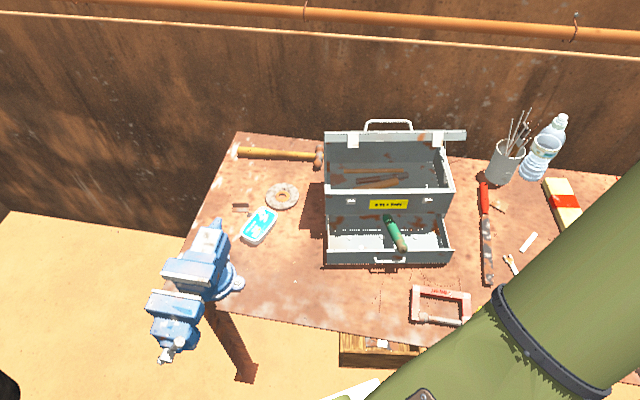

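The scene camera sees only a blurred brown surface filling the frame, so it is useless. The top view shows the toolbox at columns 325-455, rows 130-265, with the drawer open and the green handle at (397,235). I'll enlarge that area.

```bash
python3 - <<'E'
import cv2
im=cv2.imread("pics/top0.png")
cv2.imwrite("pics/crop0.png",cv2.resize(im[120:270,300:500],None,fx=4,fy=4,interpolation=cv2.INTER_CUBIC))
E
```

```text
(no output)
```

View pics/crop0.png

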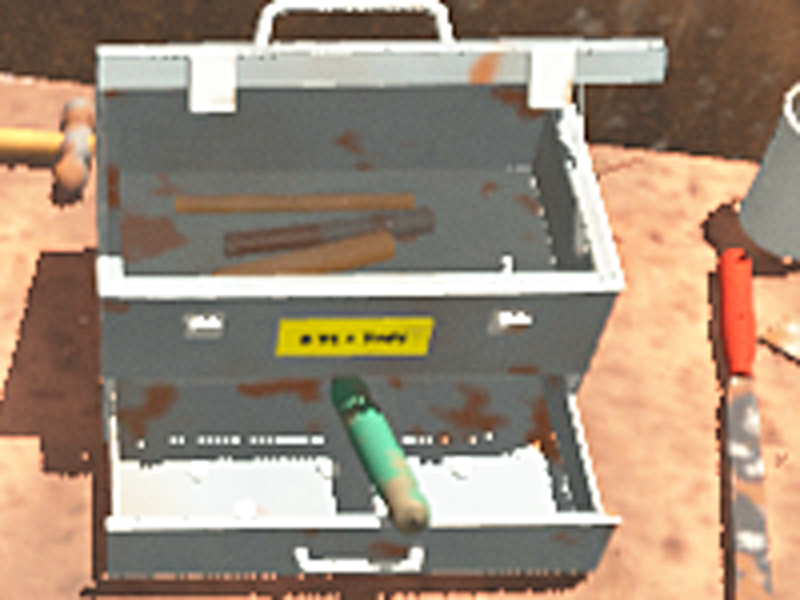

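The crop shows the front wall rim from (325,190) to (455.5,191.5), the drawer's top edge from (327,250.5) to (454.5,250.5), the butt at (402.5,249.5), and the lid's free edge from (324,132) to (466,132).

```bash
cat > h.py <<'E'
import numpy as np, json
K=(391.38135,391.38135,320.248,200.0691)
from plant import *
T=np.array(snapshot("top")["cam_to_world"])
def ray(u,v):
    d=T[:3,:3]@np.array([(u-K[2])/K[0],(v-K[3])/K[1],1]); return T[:3,3],d
def onz(u,v,z):
    o,d=ray(u,v); return o+d*(z-o[2])/d[2]
def px(p):
    c=T[:3,:3].T@(np.asarray(p)-T[:3,3]); return np.array([K[0]*c[0]/c[2]+K[2],K[1]*c[1]/c[2]+K[3]])
E
python3 - <<'E'
from h import *
f=lambda x,y:(300+x/4,120+y/4)
R=onz(*f(622,290),.155);L=onz(*f(99,287),.155);print("rim",L,R,np.linalg.norm(L-R),np.arctan2(*(L-R)[1::-1][::-1]) )
l=onz(*f(107,524),.066);r=onz(*f(619,524),.066);print("drawer",l,r,np.linalg.norm(l-r))
e=(L-R)+(l-r); ey=e/np.linalg.norm(e);ey[2]=0; ex=np.array([ey[1],-ey[0],0])
print("yaw",np.degrees(np.arctan2(ex[1],ex[0])))
O1=(L+R)/2+.086*ex; O1[2]=0; print("origin",O1)
print("drawer in box",((l+r)/2-O1)@ex,((l+r)/2-O1)@ey)
for n,(x,y) in dict(butt=(410,515),).items():
    p=onz(*f(x,y),.085); print(n,p,(p-O1)@ex,(p-O1)@ey)
# lid edge: intersect ray with box plane? solve along box-x/z circle radius .185 about hinge
for x,y in((97,45),(665,45),(97,85),(665,80)):
    o,d=ray(*f(x,y)); ox,oz,dx,dz=(o-O1)@ex-.099,o[2]-.156,d@ex,d[2]
    for rr in(.185,.1862):
        t=np.roots([dx*dx+dz*dz,2*(ox*dx+oz*dz),ox*ox+oz*oz-rr*rr])
        if np.isreal(t).all():
            for k in t:
                q=o+k*d; print((x,y),rr,"lid pt",(q-O1)@ex,(q-O1)@ey,q[2],np.degrees(np.arctan2(q[2]-.156,-((q-O1)@ex-.099))))
for p in [(-.184,-.15,0.066),(-.186,0.15,0.066),(-.186,.15,.0),(.09,-.15,.155),(-.084,.15,.073)]:
    w=O1+p[0]*ex+p[1]*ey+[0,0,p[2]]; print(p,(px(w)-[300,120])*4)
E
```

```text
rim [ 0.52792389 -0.18308101  0.155     ] [ 0.42255044 -0.46519971  0.155     ] 0.3011553112867957 0.3574615242210467
drawer [ 0.42732533 -0.15135063  0.066     ] [ 0.32641707 -0.43026536  0.066     ] 0.29660732039732235
yaw -20.187549904556153
origin [ 0.55595402 -0.35381847  0.        ]
drawer in box -0.18982596344240216 -0.002660837306911759
butt [ 0.36344591 -0.31147631  0.085     ] -0.19529398916839238 -0.026692449620647762
(97, 45) 0.185 lid pt 0.24773723729945107 0.1543438321682934 0.04598984483000501 -143.5123511160022
(97, 45) 0.185 lid pt -0.028968314588558284 0.15149204350338857 0.2896005631027184 46.23353440093664
(97, 45) 0.1862 lid pt 0.24864116231787742 0.15435314821961177 0.04519403201923555 -143.48087134022936
(97, 45) 0.1862 lid pt -0.029872239606984752 0.15148272745207014 0.290396375913488 46.202054625163775
(665, 45) 0.185 lid pt 0.24750012997950982 -0.2786206891996741 0.045669988688169294 -143.3890395682492
(665, 45) 0.185 lid pt -0.029168766534417308 -0.15055486579898608 0.2894082729258046 46.14750692329915
(665, 45) 0.1862 lid pt 0.248403657711603 -0.2790389184
[... 517 characters left out ...]
0.27492268846102874 39.693649636577234
(665, 80) 0.185 lid pt 0.23029336578092066 -0.2803957918691701 0.025665614276517812 -135.21001313332516
(665, 80) 0.185 lid pt -0.04178637936451694 -0.1515024631636856 0.27601747949957256 40.446906340484446
(665, 80) 0.1862 lid pt 0.231177051249915 -0.28081442340517965 0.02485249860223282 -135.22401466234547
(665, 80) 0.1862 lid pt -0.04267006483351124 -0.15108383162767597 0.27683059517385755 40.46090786950471
(-0.184, -0.15, 0.066) [615.57935695 516.49800539]
(-0.186, 0.15, 0.066) [ 99.55349547 517.1804062 ]
(-0.186, 0.15, 0.0) [ 99.89552713 573.51888884]
(0.09, -0.15, 0.155) [565.55521152  79.77107614]
(-0.084, 0.15, 0.073) [100.39620068 370.14715559]
```

```bash
cat >> h.py <<'E'
from scipy.spatial.transform import Rotation as R
a=np.radians(-20.2); ex=np.array([np.cos(a),np.sin(a),0]); ey=np.array([-ex[1],ex[0],0]); O=np.array([.555,-.3545,0])
def w2b(p): p=np.asarray(p)-O; return np.array([p@ex,p@ey,p[2]])
def b2w(b): return O+b[0]*ex+b[1]*ey+np.array([0,0,b[2]])
def move(b,Rt=None,s=None):
    s=s or get_state(); r=R.from_quat(s["eef_rot"])
    if Rt is None: Rt=R.from_matrix(np.c_[ex,-ey,[0,0,-1]])
    print("now box",np.round(w2b(s["tool_pos"]),4),"F",np.round(s["contact_force"],1),"t",round(s["clock"],2))
    print("shift",np.round(r.inv().apply(b2w(b)-s["tool_pos"])/.3,3),"turn",np.round((r.inv()*Rt).as_rotvec()/np.pi,4))
E
python3 - <<'E'
from h import *
move([-.145,.05,.24])
o,d=ray(300+350/4,120+388/4)
# axis-height constraint z=.085-.445*(x+.197), +0 
n=np.append(0,0)
for off in(0,.012):
    f=lambda t:w2b(o+t*d)
    ts=np.linspace(.4,1.2,4001); P=np.array([f(t) for t in ts]); g=P[:,2]-(.085+off-.445*(P[:,0]+.197)); print(P[np.argmin(abs(g))])
E
```

```text
now box [-0.2863 -0.3715  0.2382] F [-0.1 -0.2 -0.3] t 0.2
shift [ 1.19  -0.884 -0.005] turn [-3.000e-04  1.000e-04  1.937e-01]
[-0.06091728 -0.01166871  0.02440311]
[-0.07396605 -0.00827904  0.04221984]
```

Emit:
send_rows --targets '[[[0.2,-0.15,0],[0,0,0.05]],[[0.4,-0.3,0],[0,0,0.1]],[[0.6,-0.45,0],[0,0,0.15]],[[0.8,-0.6,0],[0,0,0.194]],[[0.95,-0.75,0],[0,0,0.194]],[[1,-0.884,0],[0,0,0.194]],[[1,-0.884,0],[0,0,0.194]],[[1,-0.884,0],[0,0,0.194]]]' --fingers 0

```text
clock: 1.2
tool_pos: [0.3823, -0.2699, 0.2388]
eef_rot: [0.985, -0.173, 0.0, -0.0]
contact_force: [-0.1, -1.0, -0.0]
opening: 0.113
finger_force: 0.0
```

```bash
python3 - <<'E'
from h import *
move([-.145,.05,.24])
cv=__import__("cv2"); cv.imwrite("pics/t1.png",snapshot("top")["img"])
E
```

```text
now box [-0.1913  0.0175  0.2388] F [1.  0.3 1. ] t 1.25
shift [ 0.154 -0.108 -0.004] turn [ 0.0001 -0.0001  0.0003]
```

Emit:
send_rows --targets '[[[0.154,-0.108,0],[0,0,0]],[[0.154,-0.108,0.2],[0,0,0]],[[0.154,-0.108,0.4],[0,0,0]],[[0.154,-0.108,0.55],[0,0,0]],[[0.154,-0.108,0.65],[0,0,0]],[[0.154,-0.108,0.65],[0,0,0]],[[0.154,-0.108,0.65],[0,0,0]]]'

```text
clock: 2.17
tool_pos: [0.4359, -0.2593, 0.0446]
eef_rot: [0.984, -0.177, 0.001, 0.001]
contact_force: [0.3, 0.5, 0.5]
opening: 0.004
finger_force: 0.0
```

```bash
python3 - <<'E'
from h import *
import cv2
move([-.145,.05,.042])
im=snapshot("top")["img"]; cv2.imwrite("pics/t2.png",cv2.resize(im[120:270,300:500],None,fx=4,fy=4,interpolation=cv2.INTER_CUBIC))
E
```

```text
now box [-0.1443  0.0485  0.045 ] F [0.4 0.1 0.7] t 2.23
shift [-0.002 -0.005  0.01 ] turn [ 0.0003 -0.0008 -0.0008]
```

View pics/t2.png

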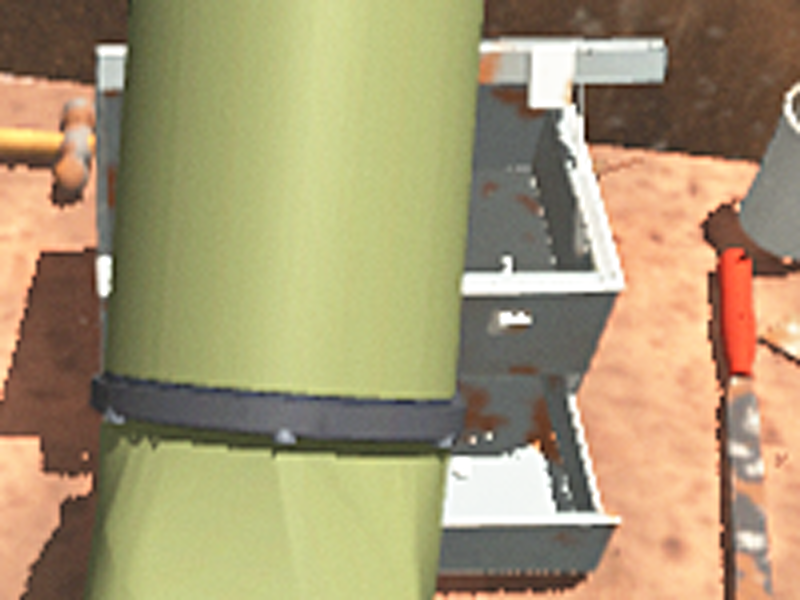

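The arm now hides the chisel (the frame from column 100 to 480 is olive-coloured arm), so I'll push slowly and watch the force.

Emit:
send_rows --targets '[[[0,0.05,0.01],[0,0,0]],[[0,0.1,0.01],[0,0,0]],[[0,0.13,0.01],[0,0,0]],[[0,0.155,0.01],[0,0,0]],[[0,0.18,0.01],[0,0,0]],[[0,0.205,0.01],[0,0,0]],[[0,0.23,0.01],[0,0,0]],[[0,0.255,0.01],[0,0,0]]]'

```text
clock: 3.28
tool_pos: [0.4091, -0.33, 0.0407]
eef_rot: [0.984, -0.176, -0.0, 0.0]
contact_force: [0.2, 0.1, -0.2]
opening: 0.003
finger_force: 0.4
```

```bash
python3 - <<'E'
from h import *
move([-.145,-.07,.042])
E
```

```text
now box [-0.1455 -0.0289  0.0407] F [ 0.1 -0.9 -0.1] t 3.33
shift [ 0.002  0.137 -0.004] turn [ 0.0004  0.     -0.0009]
```

Emit:
send_rows --targets '[[[0,0.025,0],[0,0,0]],[[0,0.05,0],[0,0,0]],[[0,0.075,0],[0,0,0]],[[0,0.1,0],[0,0,0]],[[0,0.125,0],[0,0,0]],[[0,0.14,0],[0,0,0]],[[0,0.14,0],[0,0,0]]]'

```text
clock: 4.2
tool_pos: [0.3946, -0.3694, 0.0407]
eef_rot: [0.984, -0.176, 0.0, 0.0]
contact_force: [-0.2, -0.4, 0.4]
opening: 0.005
finger_force: 0.0
```

```bash
python3 - <<'E'
from h import *
import cv2
move([-.145,-.07,.042])
im=snapshot("top")["img"]; cv2.imwrite("pics/t3.png",cv2.resize(im[120:270,300:500],None,fx=4,fy=4,interpolation=cv2.INTER_CUBIC))
E
```

```text
now box [-0.1453 -0.0689  0.0407] F [ 0.5  0.3 -0. ] t 4.25
shift [ 0.001  0.004 -0.004] turn [-0.     -0.     -0.0004]
```

View pics/t3.png

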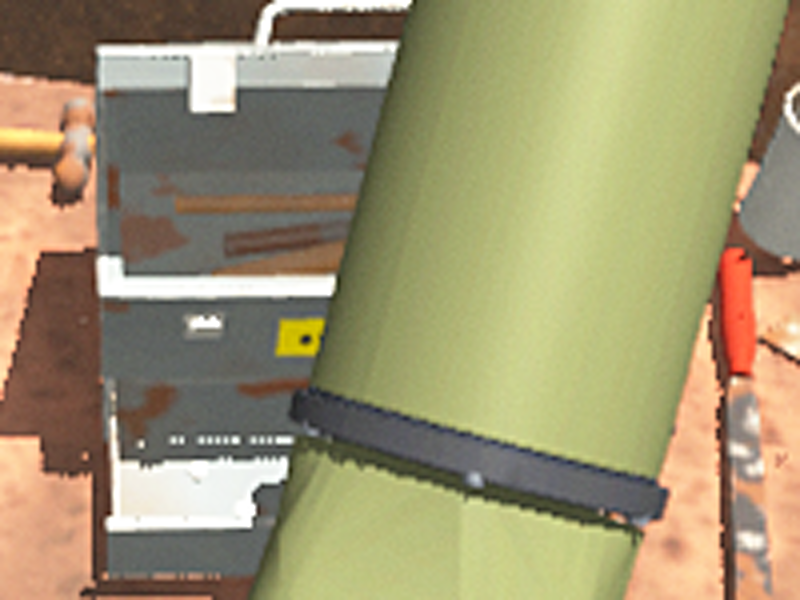

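The chisel is still hidden behind the arm. I'll lift and move aside to look.

Emit:
send_rows --targets '[[[0,-0.02,-0.2],[0,0,0]],[[0,-0.02,-0.4],[0,0,0]],[[0,-0.2,-0.55],[0,0,0]],[[0,-0.4,-0.55],[0,0,0]],[[0,-0.6,-0.55],[0,0,0]],[[0,-0.8,-0.55],[0,0,0]],[[0,-0.95,-0.55],[0,0,0]],[[0,-0.95,-0.55],[0,0,0]]]'

```text
clock: 5.3
tool_pos: [0.4949, -0.0963, 0.2057]
eef_rot: [0.985, -0.171, 0.0, -0.001]
contact_force: [-0.2, -0.8, 0.4]
opening: 0.003
finger_force: 0.0
```

```bash
python3 - <<'E'
from h import *
import cv2
move([-.145,-.07,.042])
im=snapshot("top")["img"]; cv2.imwrite("pics/t4.png",cv2.resize(im[120:270,300:500],None,fx=4,fy=4,interpolation=cv2.INTER_CUBIC))
E
```

```text
now box [-0.1455  0.2182  0.2057] F [-0.  -0.8 -0.1] t 5.35
shift [-0.002  0.961  0.545] turn [-0.0001  0.0001  0.0012]
```

View pics/t4.png

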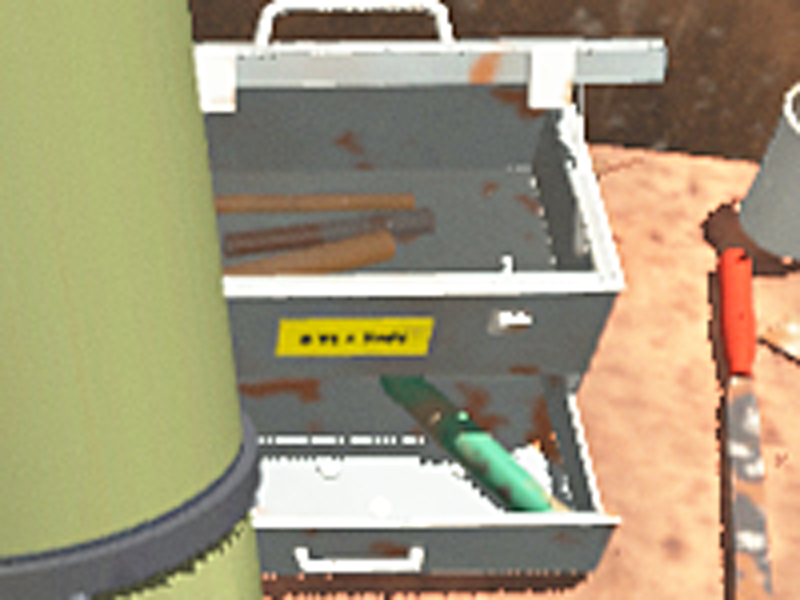

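```bash
python3 - <<'E'
from h import *
f=lambda x,y:(300+x/4,120+y/4)
for x,y in((555,505),(515,505),(400,385),(455,440)):
  for z in(.023,.036,.05,.065): print((x,y),z,np.round(w2b(onz(*f(x,y),z)),3))
# front panel occlusion: where does the edge line hit floor-ish heights
for x in(-.184,): print([(px(b2w([x,-.1,z]))-[300,120])*4 for z in(.066,)])
E
```

```text
(555, 505) 0.023 [-0.149 -0.13   0.023]
(555, 505) 0.036 [-0.157 -0.125  0.036]
(555, 505) 0.05 [-0.166 -0.121  0.05 ]
(555, 505) 0.065 [-0.175 -0.116  0.065]
(515, 505) 0.023 [-0.149 -0.105  0.023]
(515, 505) 0.036 [-0.157 -0.101  0.036]
(515, 505) 0.05 [-0.166 -0.097  0.05 ]
(515, 505) 0.065 [-0.175 -0.092  0.065]
(400, 385) 0.023 [-0.057 -0.045  0.023]
(400, 385) 0.036 [-0.067 -0.042  0.036]
(400, 385) 0.05 [-0.077 -0.039  0.05 ]
(400, 385) 0.065 [-0.088 -0.035  0.065]
(455, 440) 0.023 [-0.101 -0.075  0.023]
(455, 440) 0.036 [-0.11  -0.071  0.036]
(455, 440) 0.05 [-0.119 -0.068  0.05 ]
(455, 440) 0.065 [-0.129 -0.064  0.065]
[array([530.95994601, 517.13405455])]
```

The chisel now lies inside, behind the front edge. Its visible end is at (439,247), turned about 40°. To check how high it stands, I'll lower the shut fingertips over the butt to z≈0.045: no contact means it is down.

Emit:
send_rows --targets '[[[0,0.2,0],[0,0,0]],[[0,0.4,0],[0,0,0]],[[0,0.6,0],[0,0,0]],[[-0.01,0.8,0],[0,0,0]],[[-0.02,1,0],[0,0,0]],[[-0.02,1,0],[0,0,0]]]'

```text
clock: 6.2
tool_pos: [0.3781, -0.3883, 0.2057]
eef_rot: [0.983, -0.183, -0.001, 0.002]
contact_force: [-0.4, 0.6, 0.0]
opening: 0.005
finger_force: 0.0
```

Emit:
send_rows --targets '[[[0,0.1,0.15],[0,0,0]],[[0,0.1,0.3],[0,0,0]],[[0,0.1,0.4],[0,0,0]],[[0,0.1,0.44],[0,0,0]],[[0,0.1,0.47],[0,0,0]],[[0,0.1,0.49],[0,0,0]],[[0,0.1,0.51],[0,0,0]],[[0,0.1,0.51],[0,0,0]]]'

```text
clock: 7.2
tool_pos: [0.3737, -0.4091, 0.0528]
eef_rot: [0.984, -0.176, 0.0, 0.0]
contact_force: [-0.7, 1.4, -0.1]
opening: 0.001
finger_force: 0.0
```

```bash
python3 - <<'E'
from h import *
move([-.15,-.11,.044])
E
```

```text
now box [-0.1512 -0.1139  0.053 ] F [-0.6 -0.3 -0.9] t 7.25
shift [ 0.004 -0.013  0.03 ] turn [ 0.0001 -0.0001 -0.0003]
```

Emit:
send_rows --targets '[[[0,0,0.015],[0,0,0]],[[0,0,0.03],[0,0,0]],[[0,0,0.03],[0,0,0]]]'

```text
clock: 7.62
tool_pos: [0.3734, -0.4089, 0.0433]
eef_rot: [0.984, -0.176, -0.0, -0.0]
contact_force: [-0.9, -1.1, 0.6]
opening: 0.006
finger_force: 0.0
```

```bash
python3 - <<'E'
from h import *
move([-.24,-.11,.2])
E
```

```text
now box [-0.1516 -0.1138  0.0435] F [0.6 0.1 1.2] t 7.67
shift [-0.295 -0.012 -0.522] turn [-0.      0.0001 -0.0003]
```

There was no contact at z=0.0435 over the butt, so the chisel is well below the edge. I'll lift, back out and tilt the tool 35°, so the gripper body clears the front wall while pushing the drawer.

Emit:
send_rows --targets '[[[0,0,-0.2],[0,0,0]],[[-0.05,0,-0.4],[0,0,0]],[[-0.15,-0.1,-0.4],[0,0.05,0]],[[-0.25,-0.18,-0.4],[0,0.1,0]],[[-0.27,-0.18,-0.4],[0,0.15,0]],[[-0.27,-0.18,-0.4],[0,0.194,0]],[[-0.27,-0.18,-0.4],[0,0.194,0]],[[-0.27,-0.18,-0.4],[0,0.194,0]]]'

```text
clock: 8.68
tool_pos: [0.317, -0.3243, 0.1596]
eef_rot: [0.979, -0.142, 0.139, -0.033]
contact_force: [1.5, -1.8, -0.0]
opening: 0.008
finger_force: 0.0
```

```bash
python3 - <<'E'
from h import *
Rt=R.from_matrix(np.c_[ex,-ey,[0,0,-1]])*R.from_rotvec([0,.194*np.pi,0])
move([-.225,-.06,.044],Rt); move([-.105,-.06,.044],Rt)
print(np.round(get_state()["q"],2))
E
```

```text
now box [-0.2293 -0.0609  0.1645] F [ 0.4 -3.1  2. ] t 8.72
shift [-0.098  0.035  0.388] turn [-0.0362  0.1048  0.0075]
now box [-0.2293 -0.0609  0.1645] F [ 0.4 -3.1  2. ] t 8.72
shift [0.286 0.063 0.497] turn [-0.0362  0.1048  0.0075]
[ 1.24  0.65 -0.58  2.29  0.98  0.15 -2.03]
```

Emit:
send_rows --targets '[[[0,0,0],[-0.03,0.1,0.007]],[[0,0,0],[-0.036,0.105,0.007]],[[0,0,0],[-0.036,0.105,0.007]],[[0,0,0],[-0.036,0.105,0.007]]]'

```text
clock: 9.22
tool_pos: [0.3112, -0.361, 0.1759]
eef_rot: [0.959, -0.141, 0.244, 0.014]
contact_force: [39.0, 32.1, 83.7]
opening: 0.003
finger_force: 0.0
```

```bash
python3 - <<'E'
from h import *
Rt=R.from_matrix(np.c_[ex,-ey,[0,0,-1]])*R.from_rotvec([0,.194*np.pi,0])
move([-.225,-.06,.044],Rt); move([-.105,-.06,.044],Rt)
print(np.round(get_state()["q"],2))
E
```

```text
now box [-0.2333 -0.0994  0.1697] F [-8.2 -7.8 -8.1] t 9.28
shift [-0.165 -0.114  0.392] turn [-0.0192  0.0416  0.0092]
now box [-0.2333 -0.0994  0.1697] F [-8.2 -7.8 -8.1] t 9.28
shift [ 0.19  -0.092  0.576] turn [-0.0192  0.0416  0.0092]
[ 1.76  1.05 -1.46  2.38  1.7   0.82 -2.65]
```

```bash
python3 - <<'E'
from h import *
import cv2
move([-.19,-.1,.19])
im=snapshot("top")["img"]; cv2.imwrite("pics/t5.png",im)
move([-.19,-.1,.19]); s=get_state(); print(np.round(s["q"],2),np.round(s["joint_torque"],1),s["moment"], np.round(s["qd"],2))
E
```

```text
now box [-0.232  -0.0948  0.1713] F [-0.3  0.9  0.7] t 9.32
shift [0.152 0.023 0.008] turn [-0.0183 -0.1525  0.0156]
now box [-0.2298 -0.0918  0.1735] F [ 0.2 -0.5  0. ] t 9.38
shift [0.142 0.033 0.011] turn [-0.0193 -0.1536  0.0171]
[ 1.75  1.04 -1.47  2.38  1.69  0.81 -2.65] [  2.3 -38.3 -12.3  -6.4   1.3  -0.5   0. ] [0.14218236 0.39243536 0.00237483] [-0.07 -0.05 -0.05 -0.02 -0.02 -0.05 -0.  ]
```

View pics/t5.png

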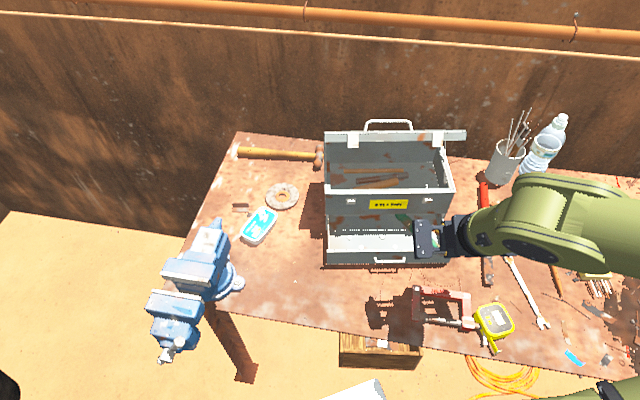

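The arm swung to the right (elbow at (530,215)) with joints 3 and 7 at their limits. The box, the drawer (front still at row 258) and the bystanders look undisturbed. I'll go back to vertical slowly.

Emit:
send_rows --targets '[[[0.02,0,-0.02],[0,-0.02,0]],[[0.05,0.01,-0.02],[0,-0.045,0]],[[0.08,0.015,-0.02],[-0.005,-0.07,0.005]],[[0.1,0.02,0],[-0.01,-0.095,0.01]],[[0.12,0.03,0],[-0.015,-0.12,0.015]],[[0.14,0.03,0],[-0.02,-0.154,0.017]],[[0.14,0.03,0],[-0.02,-0.154,0.017]],[[0.14,0.03,0],[-0.02,-0.154,0.017]]]'

```text
clock: 10.38
tool_pos: [0.3437, -0.3791, 0.1953]
eef_rot: [0.985, -0.172, 0.002, 0.003]
contact_force: [-1.1, -0.0, 0.9]
opening: 0.005
finger_force: 0.0
```

```bash
python3 - <<'E'
from h import *
move([-.15,-.1,.22]); s=get_state(); print(np.round(s["q"],2), np.round(s["qd"],2))
E
```

```text
now box [-0.1904 -0.0965  0.1951] F [0.7 0.3 0.2] t 10.43
shift [ 0.135  0.013 -0.083] turn [ 0.0015 -0.0012  0.0023]
[ 1.43  0.93 -1.3   1.93  1.02  1.15 -2.21] [ 0.01  0.01 -0.    0.   -0.    0.01  0.  ]
```

Emit:
send_rows --targets '[[[0.1,-0.1,0],[0,0,0]],[[0.2,-0.2,0],[0,0,0]],[[0.23,-0.25,0],[0,0,0]],[[0.23,-0.25,0],[0,0.02,0]],[[0.23,-0.25,0],[0,0.04,0]],[[0.23,-0.25,0],[0,0.06,0]],[[0.23,-0.25,0],[0,0.08,0]],[[0.23,-0.25,0],[0,0.1,0]],[[0.23,-0.25,0],[0,0.12,0]],[[0.23,-0.25,0],[0,0.12,0]]]'

```text
clock: 11.68
tool_pos: [0.4307, -0.3243, 0.1718]
eef_rot: [0.974, -0.162, 0.153, 0.029]
contact_force: [0.8, 1.3, -2.2]
opening: 0.003
finger_force: 0.0
```

```bash
python3 - <<'E'
from h import *
Rt=R.from_matrix(np.c_[ex,-ey,[0,0,-1]])*R.from_rotvec([0,.12*np.pi,0])
move([-.22,-.02,.032],Rt); s=get_state(); print(np.round(s["q"],2), np.round(s["qd"],2))
E
```

```text
now box [-0.1285 -0.0198  0.1719] F [-2.9  0.2  0.7] t 11.72
shift [-0.433 -0.012  0.35 ] turn [0.0034 0.0209 0.0066]
[ 1.03  0.68 -0.67  2.16  1.36  0.37 -2.65] [ 0.12  0.07 -0.32 -0.04  0.01  0.39  0.01]
```

Emit:
send_rows --targets '[[[-0.05,0.1,-0.05],[0,-0.025,0]],[[-0.1,0.2,-0.1],[0,-0.05,0]],[[-0.1,0.27,-0.12],[0,-0.075,0]],[[-0.1,0.27,-0.12],[0,-0.1,0]],[[-0.1,0.27,-0.12],[0,-0.1,0]]]'

```text
clock: 12.35
tool_pos: [0.3697, -0.388, 0.1985]
eef_rot: [0.987, -0.163, 0.0, 0.004]
contact_force: [0.6, 0.6, -0.2]
opening: 0.007
finger_force: 0.0
```

Emit:
send_rows --targets '[[[0,0,0],[0,0,0.05]],[[0,0,0],[0,0,0.1]],[[0,0,0],[0,0,0.1]]]'

```text
clock: 12.72
tool_pos: [0.3684, -0.3875, 0.1984]
eef_rot: [0.949, -0.314, -0.0, 0.005]
contact_force: [-0.4, -1.0, -0.1]
opening: 0.003
finger_force: 0.0
```

```bash
python3 - <<'E'
from h import *
Rt=R.from_matrix(np.c_[-ex,ey,[0,0,-1]])
move([-.17,-.1,.22],Rt); s=get_state(); print(np.round(s["q"],2), np.round(s["qd"],2))
E
```

```text
now box [-0.1635 -0.0954  0.1984] F [ 0.5 -0.4  0.4] t 12.78
shift [-0.016  0.022 -0.072] turn [-9.00e-04 -4.80e-03  9.09e-01]
[ 1.18  0.73 -0.78  1.87  0.69  0.84 -2.17] [-0.    0.01 -0.   -0.01 -0.    0.    0.01]
```

Emit:
send_rows --targets '[[[0,0,-0.05],[0,0,0.055]],[[0,0,-0.05],[0,0,0.11]],[[0,0,-0.05],[0,0,0.165]],[[0,0,-0.05],[0,0,0.22]],[[0,0,-0.05],[0,0,0.275]],[[0,0,-0.05],[0,0,0.33]],[[0,0,-0.05],[0,0,0.385]],[[0,0,-0.05],[0,0,0.44]],[[0,0,-0.05],[0,0,0.44]]]'

```text
clock: 13.9
tool_pos: [0.3692, -0.3872, 0.213]
eef_rot: [-0.532, 0.847, -0.003, -0.005]
contact_force: [0.2, 0.9, -0.5]
opening: 0.006
finger_force: 0.0
```

```bash
python3 - <<'E'
from h import *
Rt=R.from_matrix(np.c_[-ex,ey,[0,0,-1]])
move([-.17,-.1,.22],Rt); s=get_state(); print(np.round(s["q"],2), np.round(s["qd"],2))
E
```

```text
now box [-0.1629 -0.0947  0.2129] F [-0.6  0.4  1. ] t 13.95
shift [ 0.02   0.022 -0.023] turn [-0.0025 -0.0026  0.4696]
[ 0.56  0.62  0.25  1.88 -0.22  0.66 -2.65] [ 0.04 -0.   -0.05 -0.01  0.01 -0.   -0.01]
```

Emit:
send_rows --targets '[[[0,0,-0.05],[0,0,-0.055]],[[0,0,-0.05],[0,0,-0.11]],[[0,0,-0.05],[0,0,-0.165]],[[0,0,-0.05],[0,0,-0.22]],[[0,0,-0.05],[0,0,-0.275]],[[0,0,-0.05],[0,0,-0.33]],[[0,0,-0.05],[0,0,-0.385]],[[0,0,-0.05],[0,0,-0.44]],[[0,0,-0.05],[0,0,-0.495]],[[0,0,-0.05],[0,0,-0.53]]]'

```text
clock: 15.2
tool_pos: [0.3695, -0.388, 0.2287]
eef_rot: [0.985, -0.175, 0.0, 0.005]
contact_force: [0.5, -0.4, -0.3]
opening: 0.005
finger_force: 0.0
```

Emit:
send_rows --targets '[[[0,0,0],[0,0,-0.055]],[[0,0,0],[0,0,-0.11]],[[0,0,0],[0,0,-0.165]],[[0,0,0],[0,0,-0.22]],[[0,0,0],[0,0,-0.275]],[[0,0,0],[0,0,-0.33]],[[0,0,0],[0,0,-0.385]],[[0,0,0],[0,0,-0.44]],[[0,0,0],[0,0,-0.495]],[[0,0,0],[0,0,-0.5]]]'

```text
clock: 16.45
tool_pos: [0.3695, -0.3884, 0.2289]
eef_rot: [0.822, 0.57, -0.003, 0.004]
contact_force: [0.1, -0.9, -0.1]
opening: 0.012
finger_force: 0.0
```

Emit:
send_rows --targets '[[[0,0,0],[0,0,-0.055]],[[0,0,0],[0,0,-0.11]],[[0,0,0],[0,0,-0.165]],[[0,0,0],[0,0,-0.22]],[[0,0,0],[0,0,-0.275]],[[0,0,0],[0,0,-0.33]],[[0,0,0],[0,0,-0.385]],[[0,0,0],[0,0,-0.44]],[[0,0,0],[0,0,-0.495]],[[0,0,0],[0,0,-0.5]],[[0,0,0],[0,0,-0.5]]]'

```text
clock: 17.82
tool_pos: [0.3697, -0.3882, 0.2287]
eef_rot: [0.18, 0.984, -0.006, 0.0]
contact_force: [0.9, 0.2, 0.2]
opening: 0.006
finger_force: 0.0
```

```bash
python3 - <<'E'
from h import *
Rt=R.from_matrix(np.c_[-ex,ey,[0,0,-1]])
move([-.12,-.02,.2],Rt); s=get_state(); print(np.round(s["q"],2), np.round(s["qd"],2))
E
```

```text
now box [-0.1624 -0.0956  0.2287] F [ 0.2 -0.   0.1] t 17.88
shift [-0.139  0.254  0.093] turn [-0.0035  0.0006 -0.0031]
[ 1.33  0.8  -1.11  1.83  0.84  1.07  1.1 ] [-0.   -0.    0.   -0.   -0.    0.    0.01]
```

Emit:
send_rows --targets '[[[-0.07,0.1,0],[0,0,0]],[[-0.14,0.2,0],[0,0,0]],[[-0.14,0.25,0.05],[0,-0.02,0]],[[-0.14,0.25,0.05],[0,-0.04,0]],[[-0.14,0.25,0.05],[0,-0.06,0]],[[-0.14,0.25,0.05],[0,-0.08,0]],[[-0.14,0.25,0.05],[0,-0.1,0]],[[-0.14,0.25,0.05],[0,-0.12,0]],[[-0.14,0.25,0.05],[0,-0.14,0]],[[-0.14,0.25,0.05],[0,-0.16,0]],[[-0.14,0.25,0.05],[0,-0.16,0]]]'

```text
clock: 19.25
tool_pos: [0.4341, -0.3323, 0.2122]
eef_rot: [0.172, 0.953, -0.049, 0.243]
contact_force: [0.1, -0.0, -0.0]
opening: 0.003
finger_force: 0.0
```

```bash
cat >> h.py <<'E'
def tilt(f): return R.from_matrix(np.c_[-ex,ey,[0,0,-1]])*R.from_rotvec([0,-f*np.pi,0])
E
python3 - <<'E'
from h import *
move([-.23,-.02,.2],tilt(.16)); s=get_state(); print(np.round(s["q"],2), np.round(s["qd"],2))
E
```

```text
now box [-0.1202 -0.0209  0.2127] F [ 0.4 -0.7  0.3] t 19.3
shift [ 0.341  0.001 -0.139] turn [-0.0041 -0.     -0.0006]
[ 1.26  0.71 -1.    2.26  1.82  0.51  0.05] [-0.01 -0.   -0.   -0.03 -0.02 -0.    0.01]
```

```bash
python3 - <<'E'
from h import *
for b in([-.18,-.02,.21],[-.235,-.02,.19],[-.235,-.02,.12],[-.235,-.02,.034]): move(b,tilt(.16))
E
```

```text
now box [-0.1195 -0.0209  0.213 ] F [-0.5  0.7  0. ] t 19.35
shift [ 0.182  0.002 -0.089] turn [-0.0041  0.0003 -0.0007]
now box [-0.1195 -0.0209  0.213 ] F [-0.5  0.7  0. ] t 19.35
shift [ 0.374  0.001 -0.119] turn [-0.0041  0.0003 -0.0007]
now box [-0.1195 -0.0209  0.213 ] F [-0.5  0.7  0. ] t 19.35
shift [0.487 0.003 0.086] turn [-0.0041  0.0003 -0.0007]
now box [-0.1195 -0.0209  0.213 ] F [-0.5  0.7  0. ] t 19.35
shift [0.625 0.006 0.337] turn [-0.0041  0.0003 -0.0007]
```

Emit:
send_rows --targets '[[[0.09,0,-0.045],[0,0,0]],[[0.18,0,-0.09],[0,0,0]],[[0.28,0,-0.105],[0,0,0]],[[0.374,0,-0.12],[0,0,0]],[[0.43,0,-0.015],[0,0,0]],[[0.487,0,0.086],[0,0,0]],[[0.487,0,0.086],[0,0,0]]]'

```text
clock: 20.23
tool_pos: [0.3378, -0.306, 0.12]
eef_rot: [0.173, 0.955, -0.041, 0.236]
contact_force: [0.2, 0.6, 1.0]
opening: 0.003
finger_force: 0.0
```

```bash
python3 - <<'E'
from h import *
for b in([-.235,-.02,.034],[-.17,-.02,.034]): move(b,tilt(.16))
s=get_state(); print(np.round(s["q"],2), np.round(s["qd"],2))
E
```

```text
now box [-0.2197 -0.0298  0.1225] F [-0.1  0.8  0.9] t 20.27
shift [0.184 0.032 0.237] turn [-0.0003 -0.0046 -0.0008]
now box [-0.2197 -0.0298  0.1225] F [-0.1  0.8  0.9] t 20.27
shift [-0.008  0.033  0.338] turn [-0.0003 -0.0046 -0.0008]
[ 1.47  1.18 -1.47  2.56  1.95  1.16 -0.03] [ 0.   -0.1  -0.03  0.01  0.01 -0.01 -0.01]
```

Too close in for this tilt, so I'll start the push upright and tilt as the drawer goes in.

```bash
python3 - <<'E'
from h import *
for b in([-.23,-.02,.14],): move(b,tilt(.0))
E
```

```text
now box [-0.2191 -0.0304  0.1241] F [ 0.4 -0.9 -0.5] t 20.32
shift [ 0.007  0.034 -0.064] turn [-0.0011  0.1562 -0.0005]
```

Emit:
send_rows --targets '[[[0,0,-0.03],[0,0.025,0]],[[0,0,-0.06],[0,0.05,0]],[[0,0,-0.06],[0,0.075,0]],[[0,0,-0.06],[0,0.1,0]],[[0,0,-0.06],[0,0.125,0]],[[0,0,-0.06],[0,0.156,0]],[[0,0,-0.06],[0,0.156,0]]]'

```text
clock: 21.2
tool_pos: [0.3331, -0.3056, 0.1424]
eef_rot: [0.177, 0.984, -0.004, 0.003]
contact_force: [-0.0, 0.4, 0.3]
opening: 0.004
finger_force: 0.0
```

```bash
python3 - <<'E'
from h import *
for b in([-.235,-.01,.034],): move(b,tilt(.0))
s=get_state(); print(np.round(s["q"],2), np.round(s["qd"],2))
E
```

```text
now box [-0.2267 -0.0309  0.1416] F [ 0.1 -0.1 -0.4] t 21.25
shift [0.03  0.072 0.358] turn [-0.0021  0.002  -0.0009]
[ 1.35  1.01 -1.33  2.15  1.19  1.1   0.58] [ 0.02  0.02  0.    0.05  0.01  0.01 -0.  ]
```

Emit:
send_rows --targets '[[[0.02,0.05,0.1],[0,0,0]],[[0.02,0.06,0.2],[0,0,0]],[[0.02,0.06,0.28],[0,0,0]],[[0.02,0.06,0.33],[0,0,0]],[[0.02,0.06,0.355],[0,0,0]],[[0.02,0.06,0.355],[0,0,0]]]'

```text
clock: 22.0
tool_pos: [0.3305, -0.2861, 0.0331]
eef_rot: [0.177, 0.984, -0.002, 0.0]
contact_force: [-0.8, -0.2, 0.6]
opening: 0.007
finger_force: 0.0
```

```bash
python3 - <<'E'
from h import *
for b in([-.17,-.01,.034],): move(b,tilt(.0))
s=get_state(); print(np.round(s["q"],2), np.round(s["qd"],2))
E
```

```text
now box [-0.234  -0.0133  0.0333] F [ 0.5 -0.4 -0.2] t 22.05
shift [-0.213  0.011 -0.002] turn [-0.0011  0.0006 -0.0009]
[ 1.25  1.19 -1.19  2.23  1.48  1.05  0.33] [-0.   -0.   -0.01 -0.01 -0.    0.    0.  ]
```

Emit:
send_rows --targets '[[[-0.03,0,0],[0,0,0]],[[-0.06,0,0],[0,0,0]],[[-0.09,0,0],[0,0,0]],[[-0.12,0,0],[0,-0.01,0]],[[-0.15,0,0],[0,-0.02,0]],[[-0.18,0,0],[0,-0.03,0]],[[-0.21,0,0],[0,-0.04,0]],[[-0.24,0,0],[0,-0.05,0]],[[-0.27,0,0],[0,-0.06,0]],[[-0.27,0,0],[0,-0.06,0]]]'

```text
clock: 23.3
tool_pos: [0.4069, -0.3142, 0.0323]
eef_rot: [0.176, 0.98, -0.018, 0.093]
contact_force: [-0.8, 1.5, -1.1]
opening: 0.002
finger_force: 0.5
```

```bash
python3 - <<'E'
from h import *
import cv2
for b in([-.125,-.013,.034],): move(b,tilt(.12))
s=get_state(); print(np.round(s["q"],2), np.round(s["qd"],2))
cv2.imwrite("pics/t6.png",snapshot("top")["img"])
E
```

```text
now box [-0.1529 -0.0134  0.0325] F [-0.2  0.9 -0.7] t 23.35
shift [-0.092  0.002  0.012] turn [-0.0012 -0.0597 -0.0007]
[ 1.24  1.22 -1.2   2.17  1.68  1.02  0.27] [-0.   -0.   -0.   -0.   -0.01  0.    0.  ]
```

View pics/t6.png

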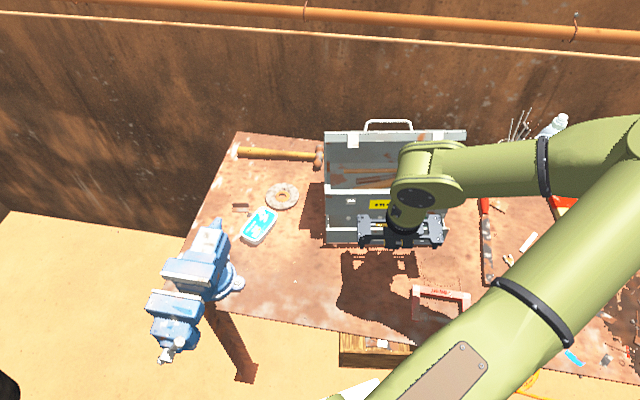

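The picture shows the drawer partly closed (its left front corner is near (330,243)) and the arm clear of the bystanders. I'll carry on with more tilt.

Emit:
send_rows --targets '[[[-0.02,0,0.004],[0,-0.02,0]],[[-0.04,0,0.008],[0,-0.04,0]],[[-0.06,0,0.012],[0,-0.06,0]],[[-0.08,0,0.016],[0,-0.075,0]],[[-0.1,0,0.02],[0,-0.085,0]],[[-0.115,0,0.022],[0,-0.085,0]],[[-0.115,0,0.022],[0,-0.085,0]]]'

```text
clock: 24.28
tool_pos: [0.4395, -0.3265, 0.0322]
eef_rot: [0.172, 0.959, -0.041, 0.221]
contact_force: [-1.1, 0.9, -3.5]
opening: 0.007
finger_force: 1.8
```

```bash
python3 - <<'E'
from h import *
for b in([-.105,-.013,.034],): move(b,tilt(.145))
s=get_state(); print(np.round(s["q"],2), np.round(s["qd"],2))
E
```

```text
now box [-0.1181 -0.0137  0.0323] F [-2.3  1.7 -3.8] t 24.32
shift [-0.042  0.002  0.014] turn [-0.0015 -0.0003 -0.0005]
[ 1.29  1.32 -1.24  2.3   2.09  1.1   0.02] [ 0. -0. -0.  0.  0.  0. -0.]
```

Emit:
send_rows --targets '[[[-0.009,0,0.004],[0,0,0]],[[-0.018,0,0.008],[0,0,0]],[[-0.018,0,0.008],[0,0,0]]]'

```text
clock: 24.7
tool_pos: [0.4453, -0.3287, 0.0328]
eef_rot: [0.172, 0.959, -0.042, 0.222]
contact_force: [-2.0, 1.4, -3.5]
opening: 0.003
finger_force: 2.1
```

Emit:
send_rows --targets '[[[-0.009,0,0.004],[0,0,0]],[[-0.009,0,0.004],[0,0,0]]]'

```text
clock: 24.95
tool_pos: [0.4457, -0.3288, 0.0324]
eef_rot: [0.171, 0.959, -0.041, 0.22]
contact_force: [-9.2, 2.8, 0.2]
opening: 0.006
finger_force: 4.4
```

```bash
python3 - <<'E'
from h import *
for b in([-.105,-.013,.034],): move(b,tilt(.145))
E
```

```text
now box [-0.1115 -0.0136  0.0324] F [-9.4  2.7 -0.3] t 25.0
shift [-0.022  0.002  0.005] turn [-0.0014 -0.0011 -0.    ]
```

Emit:
send_rows --targets '[[[-0.009,0,0.004],[0,0,0]],[[-0.009,0,0.004],[0,0,0]]]'

```text
clock: 25.25
tool_pos: [0.4462, -0.3289, 0.0317]
eef_rot: [0.171, 0.96, -0.041, 0.218]
contact_force: [-15.6, 4.6, 4.4]
opening: 0.004
finger_force: 6.6
```

```bash
python3 - <<'E'
from h import *
for b in([-.135,-.013,.034],[-.16,-.013,.15],[-.16,-.013,.3]): move(b,tilt(.145))
E
```

```text
now box [-0.111  -0.0136  0.0317] F [-15.7   6.    3.1] t 25.3
shift [ 0.069  0.002 -0.042] turn [-0.0013 -0.0024  0.0003]
now box [-0.111  -0.0136  0.0317] F [-15.7   6.    3.1] t 25.3
shift [-0.024  0.    -0.426] turn [-0.0013 -0.0024  0.0003]
now box [-0.111  -0.0136  0.0317] F [-15.7   6.    3.1] t 25.3
shift [-0.24  -0.002 -0.877] turn [-0.0013 -0.0024  0.0003]
```

The drawer is at its stop (force rose to 16 N with no more travel). I'll back off and rise.

Emit:
send_rows --targets '[[[0.035,0,-0.02],[0,0,0]],[[0.07,0,-0.045],[0,0,0]],[[0.07,0,-0.15],[0,0,0]],[[0.02,0,-0.3],[0,0,0]],[[-0.02,0,-0.43],[0,0,0]],[[-0.09,0,-0.58],[0,0,0]],[[-0.16,0,-0.72],[0,0,0]],[[-0.24,0,-0.877],[0,0,0]],[[-0.26,0,-0.92],[0,0.04,0]],[[-0.26,0,-0.92],[0,0.08,0]],[[-0.26,0,-0.92],[0,0.12,0]],[[-0.26,0,-0.92],[0,0.145,0]]]'

```text
clock: 26.8
tool_pos: [0.4037, -0.3118, 0.3162]
eef_rot: [0.176, 0.984, -0.002, -0.0]
contact_force: [-0.9, -1.0, -0.2]
opening: 0.004
finger_force: 0.0
```

```bash
python3 - <<'E'
from h import *
import cv2
move([-.015,0,.36],tilt(0)); move([-.015,0,.29],tilt(0))
s=get_state(); print(np.round(s["q"],2), np.round(s["qd"],2))
cv2.imwrite("pics/t7.png",snapshot("top")["img"])
E
```

```text
now box [-0.1555 -0.0118  0.316 ] F [ 1.7 -1.1  1.1] t 26.85
shift [-0.468  0.04  -0.147] turn [-0.0008 -0.0001 -0.0007]
now box [-0.1555 -0.0118  0.316 ] F [ 1.7 -1.1  1.1] t 26.85
shift [-0.468  0.041  0.086] turn [-0.0008 -0.0001 -0.0007]
[ 1.29  0.73 -1.33  1.77  0.75  1.26  0.98] [ 0.05 -0.02 -0.02  0.09  0.05 -0.14 -0.05]
```

View pics/t7.png

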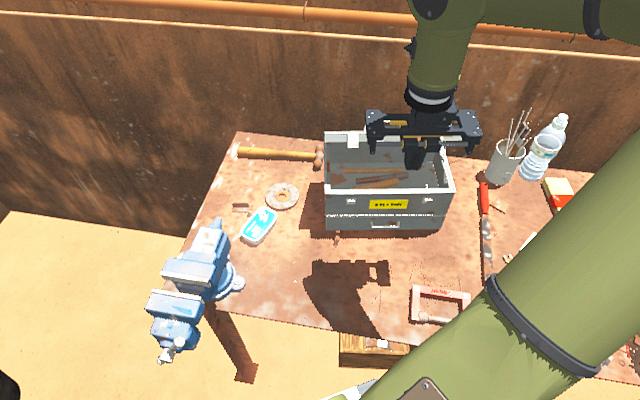

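The picture shows the drawer flush with the front wall (face at rows 210-230) and the bystanders unmoved. Now the lid: go above its free edge.

Emit:
send_rows --targets '[[[0,0,-0.15],[0,0,0]],[[-0.1,0.02,-0.15],[0,0,0]],[[-0.25,0.04,-0.15],[0,0,0]],[[-0.4,0.04,-0.15],[0,0,0]],[[-0.47,0.04,-0.1],[0,0,0]],[[-0.47,0.04,-0.03],[0,0,0]],[[-0.47,0.04,0.04],[0,0,0]],[[-0.47,0.04,0.07],[0,0,0]],[[-0.47,0.04,0.09],[0,0,0]],[[-0.47,0.04,0.11],[0,0,0]]]'

```text
clock: 28.15
tool_pos: [0.5396, -0.3499, 0.2832]
eef_rot: [0.177, 0.984, -0.002, 0.001]
contact_force: [-0.3, -0.6, 4.8]
opening: 0.009
finger_force: 1.5
```

```bash
python3 - <<'E'
from h import *
for th in (36,27,18,9,3,0):
    t=np.radians(th); r=.165; b=[.099-r*np.cos(t)+.021*np.sin(t),0,.156+r*np.sin(t)+.021*np.cos(t)-.002]; print(th,np.round(b,3)); move(b,tilt(0))
s=get_state(); print(np.round(s["q"],2), np.round(s["qd"],2))
E
```

```text
36 [-0.022  0.     0.268]
now box [-0.0164 -0.001   0.2823] F [-0.1 -0.4  2.1] t 28.2
shift [0.019 0.003 0.048] turn [-0.001   0.0005 -0.001 ]
27 [-0.038  0.     0.248]
now box [-0.0164 -0.001   0.2823] F [-0.1 -0.4  2.1] t 28.2
shift [0.074 0.003 0.115] turn [-0.001   0.0005 -0.001 ]
18 [-0.051  0.     0.225]
now box [-0.0164 -0.001   0.2823] F [-0.1 -0.4  2.1] t 28.2
shift [0.117 0.004 0.191] turn [-0.001   0.0005 -0.001 ]
9 [-0.061  0.     0.201]
now box [-0.0164 -0.001   0.2823] F [-0.1 -0.4  2.1] t 28.2
shift [0.148 0.004 0.272] turn [-0.001   0.0005 -0.001 ]
3 [-0.065  0.     0.184]
now box [-0.0164 -0.001   0.2823] F [-0.1 -0.4  2.1] t 28.2
shift [0.161 0.004 0.329] turn [-0.001   0.0005 -0.001 ]
0 [-0.066  0.     0.175]
now box [-0.0164 -0.001   0.2823] F [-0.1 -0.4  2.1] t 28.2
shift [0.166 0.004 0.357] turn [-0.001   0.0005 -0.001 ]
[ 1.04  0.91 -1.2   1.43  0.85  1.38  1.03] [-0.    0.    0.   -0.01 -0.01  0.01  0.01]
```

Contact came at z=0.282, as expected. I'll follow the lid's arc down.

Emit:
send_rows --targets '[[[0.01,0,0.025],[0,0,0]],[[0.02,0,0.05],[0,0,0]],[[0.047,0,0.082],[0,0,0]],[[0.074,0,0.115],[0,0,0]],[[0.096,0,0.153],[0,0,0]],[[0.117,0,0.191],[0,0,0]],[[0.133,0,0.232],[0,0,0]],[[0.148,0,0.272],[0,0,0]],[[0.155,0,0.3],[0,0,0]],[[0.16,0,0.325],[0,0,0]],[[0.16,0,0.325],[0,0,0]]]'

```text
clock: 29.58
tool_pos: [0.4933, -0.3332, 0.1838]
eef_rot: [0.177, 0.984, -0.001, -0.001]
contact_force: [-1.0, 0.6, -0.9]
opening: 0.007
finger_force: 0.0
```

Emit:
send_rows --targets '[[[0.003,0,0.015],[0,0,0]],[[0.003,0,0.03],[0,0,0]],[[0.003,0,0.03],[0,0,0]]]'

```text
clock: 29.95
tool_pos: [0.4932, -0.3328, 0.1778]
eef_rot: [0.177, 0.984, -0.002, 0.0]
contact_force: [-6.2, 0.2, 13.9]
opening: -0.003
finger_force: 7.2
```

```bash
python3 - <<'E'
from h import *
move([-.066,0,.175],tilt(0))
E
```

```text
now box [-0.0655 -0.001   0.1778] F [-5.3 -0.4 13.6] t 30.0
shift [0.002 0.003 0.009] turn [-0.0014  0.0004 -0.0009]
```

Emit:
send_rows --targets '[[[0,0,0.01],[0,0,0]],[[0,0,0.01],[0,0,0]]]'

```text
clock: 30.25
tool_pos: [0.4932, -0.3329, 0.1776]
eef_rot: [0.177, 0.984, -0.003, 0.001]
contact_force: [-12.0, 1.3, 32.3]
opening: 0.001
finger_force: 16.1
```

Emit:
send_rows --targets '[[[0,0,-0.1],[0,0,0]],[[0,0,-0.3],[0,0,0]],[[0.2,0,-0.45],[0,0,0]],[[0.3,-0.2,-0.45],[0,0,0]],[[0.3,-0.4,-0.45],[0,0,0]],[[0.3,-0.6,-0.45],[0,0,0]],[[0.3,-0.8,-0.45],[0,0,0]],[[0.3,-0.8,-0.45],[0,0,0]]]'

```text
clock: 31.25
tool_pos: [0.3217, -0.5312, 0.3065]
eef_rot: [0.182, 0.983, -0.002, -0.001]
contact_force: [-0.1, 0.4, -0.1]
opening: 0.004
finger_force: 0.0
```

```bash
python3 - <<'E'
from h import *
import cv2
move([-.066,0,.175],tilt(0))
cv2.imwrite("pics/t8.png",cv2.resize(snapshot("top")["img"][100:300,180:480],None,fx=2.6,fy=2.6))
E
```

```text
now box [-0.1571 -0.2428  0.3072] F [ 0.   0.3 -0.4] t 31.3
shift [-0.297  0.813  0.439] turn [-0.0007 -0.0001 -0.0027]
```

View pics/t8.png

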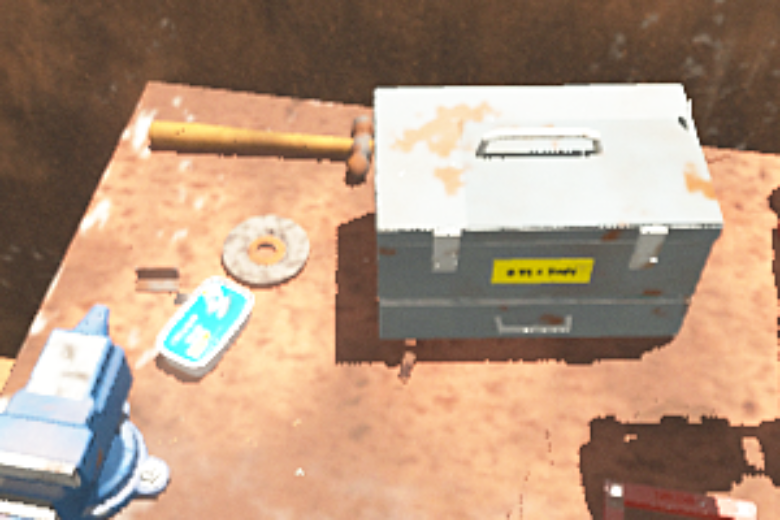

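The lid is shut, the drawer is flush (its face at crop rows 300-338), and the tin, disc and offcut are where they were.

```bash
python3 -c "
from plant import *
print(finish_job())"
```

```text
the job is handed in; nothing more can be done
None
```

The chisel is down inside the drawer, the drawer is fully home and the lid is shut; the job was handed in at about 31 s with the tin, disc and offcut where they lay, though one mid-air arm swing briefly read about 98 N at the wrist (limit 120 N).

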